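# Put the lathe collars away in the lidded turned pots

### The job

Put the loose collars away in the two turned pots. First lift both lids off and stand each lid, knob up and centred, on one of the two narrow lid rests, so that both pots are open; then put every brass collar on the bench into the dark pot and every steel collar into the pale pot. Last, set each lid back fully home on its own pot (dark on dark, pale on pale), leaving the pots upright and the oil bottle, gouge and bowl blank where they are.

Things in the scene. Friction and masses are not known exactly. Their poses are not given: they have to be found in the camera images.
- pot_dark: Open turned dark-wood pot with a brass band round its foot: outside diameter 84 mm, 56 mm tall, straight 6 mm wall (inside diameter 72 mm), floor 6 mm thick, about 0.7 kg, loose. Starts with its lid on. Holds the brass collars. Origin: centre of its underside; z up.
- pot_pale: Open turned pale-wood pot with a steel band round its foot: outside diameter 84 mm, 56 mm tall, straight 6 mm wall (inside diameter 72 mm), floor 6 mm thick, about 0.7 kg, loose. Starts with its lid on. Holds the steel collars. Origin: centre of its underside; z up.
- lid_dark: Loose dark-wood lid of pot_dark, no latch. From below: plug 65 mm wide, 8 mm deep, tapering to 58 mm; flange disc 84 mm wide, 10 mm thick; round upright knob 20 mm wide, 24 mm tall. 42 mm tall in all, 0.1 kg. Origin: centre of the plug's flat bottom; z up to the knob. Fully home, the origin is 48 mm above the pot's underside, plug in the mouth, flange flush on the rim.
- lid_pale: Loose pale-wood lid of pot_pale, no latch. From below: plug 65 mm wide, 8 mm deep, tapering to 58 mm; flange disc 84 mm wide, 10 mm thick; round upright knob 20 mm wide, 24 mm tall. 42 mm tall in all, 0.1 kg. Origin: centre of the plug's flat bottom; z up to the knob. Fully home, the origin is 48 mm above the pot's underside, plug in the mouth, flange flush on the rim.
- rest_a: Narrow lid rest fixed to the bench: black foot 70 mm across and 10 mm tall, thin metal stem, small flat blue top disc 34 mm in diameter, 60 mm above the bench. Either lid may go on either rest, plug bottom on the disc. Origin: centre of its foot's underside; z up, so the top disc is 60 mm above the origin.
- rest_b: Narrow lid rest fixed to the bench: black foot 70 mm across and 10 mm tall, thin metal stem, small flat blue top disc 34 mm in diameter, 60 mm above the bench. Either lid may go on either rest, plug bottom on the disc. Origin: centre of its foot's underside; z up, so the top disc is 60 mm above the origin.
- brass_1: One of up to five loose metal spacer collars (absent ones read None): a short yellow brass cylinder, 28 mm diameter, 20 mm tall, 80 g, with a black 9 mm bore mark on both faces. Starts flat on the bench. Origin: centre of its underside; z along the collar's axis.
- brass_2: One of up to five loose metal spacer collars (absent ones read None): a short yellow brass cylinder, 28 mm diameter, 20 mm tall, 80 g, with a black 9 mm bore mark on both faces. Starts flat on the bench. Origin: centre of its underside; z along the collar's axis.
- brass_3: One of up to five loose metal spacer collars (absent ones read None): a short yellow brass cylinder, 28 mm diameter, 20 mm tall, 80 g, with a black 9 mm bore mark on both faces. Starts flat on the bench. Origin: centre of its underside; z along the collar's axis.
- steel_1: One of up to five loose metal spacer collars (absent ones read None): a short grey steel cylinder, 28 mm diameter, 20 mm tall, 80 g, with a black 9 mm bore mark on both faces. Starts flat on the bench. Origin: centre of its underside; z along the collar's axis.
- steel_2: One of up to five loose metal spacer collars (absent ones read None): a short grey steel cylinder, 28 mm diameter, 20 mm tall, 80 g, with a black 9 mm bore mark on both faces. Starts flat on the bench. Origin: centre of its underside; z along the collar's axis.
- oil_bottle: Bystander: upright amber bottle with a yellow cap and label, 52 mm diameter, 120 mm tall. Origin: centre of its underside.
- gouge: Bystander: a woodturning gouge lying flat, 0.36 m long, 30 mm high, wooden handle and steel blade. Origin: the middle of the handle, at bench level; x towards the blade, from 100 mm behind to 260 mm ahead of the origin.
- bowl_blank: Bystander: a flat disc of wood, 80 mm diameter, 30 mm tall. Origin: centre of its underside.
Mind the look-alikes: they are no part of the job. What is shaped like the lid_dark but pink or turquoise is not meant.

How it is judged:
By the outcome, as a careful person would: the job done as asked, in the order asked, and still so for the second after the job is handed in, with the robot touching nothing.
Of brass_1, brass_2, brass_3, steel_1, steel_2 only 3 to 5 are there at a start; the rules pass over those that are not, and their reading is None.
At some moment in a run one of brass_1, brass_2, brass_3, steel_1, steel_2 may be knocked a few centimetres aside while the robot is not near it.
It also fails if it takes over 210 s, if anything falls off the work surface, if the arm or the gripper's body presses on something with over 40 N, if the wrist force passes 120 N, or if a joint passes its speed limit or range.

### The arm

A 6-joint arm with a two-finger parallel gripper is mounted at the origin on the work surface. World frame = base frame: x ahead of the robot, y to its left, z up, the work surface at z = 0. Lengths are in mm, angles in degrees, forces in N, time in s.
With the tool pointing down it reaches from about 300 to 875 mm from the base axis. Payload 4.2 kg.
Tool frame: the origin (TCP) lies at the very end of the fingers, on their centre line; the grasp point (between the pads) lies 19 mm behind it (pinch_z is the distance from the TCP to the grasp point, in mm); z points along the fingers, x is the direction in which the jaws open and shut, and the axes are right-handed (so a half turn about z gives the same grasp; the last joint's range is limited). The gripper opens to 85 mm and grips with 20 to 120 N. Pads are 22 mm wide; open, the fingers measure 114 mm over their backs; the gripper's body (76 mm by 85 mm) begins 54 mm behind the grasp point. The pads swing forward as they close: fully open they stand 13 mm farther back than shut.
Start: joints at [75.057, 18.312, 89.639, -0, 72.044, -1.146], TCP at [137.127, 558.427, 198.738] pointing down, gripper open.
Joint ranges: [-177.97, 177.97], [-48.28, 115.42], [12.27, 149.76], [-77.06, 257.06], [2.81, 150.46], [-146.56, 146.56]. Speed limits (degrees/s): [147.25, 147.25, 180, 180, 180, 180].

### API

Orientations are given as a 3x3 rotation matrix whose columns are the frame's x, y, z axes.
In Python, from bench import * gives the robot as it stands. Calls block until the motion is done:
- move_to(position, orientation): joint-space move of the TCP to a pose.
- line_to(position, rate=150, frame=None, until_force=None): straight line of the TCP; frame=None keeps the orientation; rate is the mean speed in mm/s. With until_force (N) it stops when the force on the tool has changed by that much, and returns True; else False.
- move_joints(angles): joint-space move.
- grip(opening, grasp_force=None): finger opening in mm; grasp_force is the grip in N (None keeps the last); returns when the fingers have stopped.
- sleep(seconds).
- solve_ik(position, orientation): joint angles nearest the present ones, or None.
- capture(name): name is "scene" or "top" or "wrist"; returns the picture (420x560x3 uint8, red, green, blue); there is no depth.
- get_calibration(name): a dict with "intrinsics" (3x3 intrinsics, pixels), "dist" ([k1, k2, p1, p2, k3] as OpenCV has them; the pictures are not rectified), "R" (3x3) and "t" (3): a world point X has camera coordinates R X + t. Camera axes: x right, y down, z forward; pixel columns grow to the right and rows downward; lengths in mm; the calibration is good to about 2 mm. A picture is of the moment at which its call begins: read the wrist's pose just before it. get_calibration takes no time and is no camera call; for the wrist camera it gives the pose at the moment of the call.
A pose or a line that the arm cannot do raises IKError and nothing moves.
- close_job(): hands the job in, once; it reports no verdict.
Readings, each from a call of its own:
- get_time(): time.
- get_joint_positions(): joint angles.
- get_joint_vel(): joint speeds.
- get_tau(): joint torques, N m.
- get_tcp_pos(): TCP position.
- get_ee_rot(): TCP orientation.
- get_force(): force on the tool from outside, world axes, zero at the start.
- get_wrist_torque(): the same for the moment, N m.
- get_finger_gap(): finger opening in mm.
Only numpy, scipy, OpenCV 4.12 (cv2) and the standard library are available. Lean on these libraries where they do the work, as an engineer would, in place of code of your own. Each camera call takes 0.05 s, during which the arm holds its last target.

## Working session

There is one attempt and no reset: what is moved stays moved. The work goes in short steps, each a Python script; the robot and the scene stay as the last script left them, time stands still between calls to the robot, and variables do not carry over. Pictures are saved under pics/ and viewed, and the job is handed in when it is done.

```bash
mkdir -p pics; ls; cat > h.py <<'E'
from bench import *
import numpy as np, cv2
def snap(n,f,crop=None,scale=1):
    im=capture(n); 
    cv2.imwrite('pics/full_'+f,im[:,:,::-1])
    if crop: im=im[crop[1]:crop[3],crop[0]:crop[2]]
    im=cv2.resize(im,None,fx=scale,fy=scale,interpolation=cv2.INTER_CUBIC)
    cv2.imwrite('pics/'+f,im[:,:,::-1]); return im
def ray(cal,px):
    K=np.array(cal['intrinsics'],float);d=np.array(cal['dist'],float);R=np.array(cal['R']);t=np.array(cal['t'])
    u=cv2.undistortPoints(np.array([[px]],float),K,d)[0,0]
    return -R.T@t, R.T@np.array([u[0],u[1],1.])
def atz(cal,px,z):
    o,d=ray(cal,px); return o+d*(z-o[2])/d[2]
def tri(rays):
    A=np.zeros((3,3));b=np.zeros(3)
    for o,d in rays:
        d=d/np.linalg.norm(d);P=np.eye(3)-np.outer(d,d);A+=P;b+=P@o
    X=np.linalg.solve(A,b)
    res=[np.linalg.norm((np.eye(3)-np.outer(d,d)/(d@d))@(X-o)) for o,d in rays]
    return X,res
def proj(cal,X):
    R=np.array(cal['R']);t=np.array(cal['t'],float)
    return cv2.projectPoints(np.array([X],float),cv2.Rodrigues(R)[0],t,np.array(cal['intrinsics'],float),np.array(cal['dist'],float))[0][0,0]
E
python3 - <<'E'
from h import *
for n in ('scene','top','wrist'):
    snap(n,n+'0.png',scale=1.42); c=get_calibration(n); print(n,np.round(-np.array(c['R']).T@c['t']),np.round(c['R'],2).tolist(), c['dist'],np.round(c['intrinsics'],0).tolist())
print(get_ee_rot(),get_time())
E
```

```text
pics
scene [1018.  284.  869.] [[-0.57, 0.82, -0.0], [0.66, 0.46, -0.59], [-0.49, -0.34, -0.81]] [-0.10668274  0.          0.          0.          0.        ] [[467.0, 0.0, 279.0], [0.0, 467.0, 211.0], [0.0, 0.0, 1.0]]
top [ 477.  -20. 1359.] [[-0.02, -1.0, 0.02], [-1.0, 0.02, -0.06], [0.06, -0.02, -1.0]] [-0.08403298  0.          0.          0.          0.        ] [[512.0, 0.0, 281.0], [0.0, 512.0, 209.0], [0.0, 0.0, 1.0]]
wrist [ 67. 575. 373.] [[0.24, 0.97, -0.0], [0.93, -0.23, 0.28], [0.27, -0.07, -0.96]] [-0.07293477  0.          0.          0.          0.        ] [[336.0, 0.0, 279.0], [0.0, 336.0, 210.0], [0.0, 0.0, 1.0]]
[[ 2.38468055e-01  9.71150285e-01 -3.32909760e-04]
 [ 9.71149489e-01 -2.38468286e-01 -1.24386239e-03]
 [-1.28736573e-03 -2.66836989e-05 -9.99999171e-01]] 0.15
```

View pics/scene0.png

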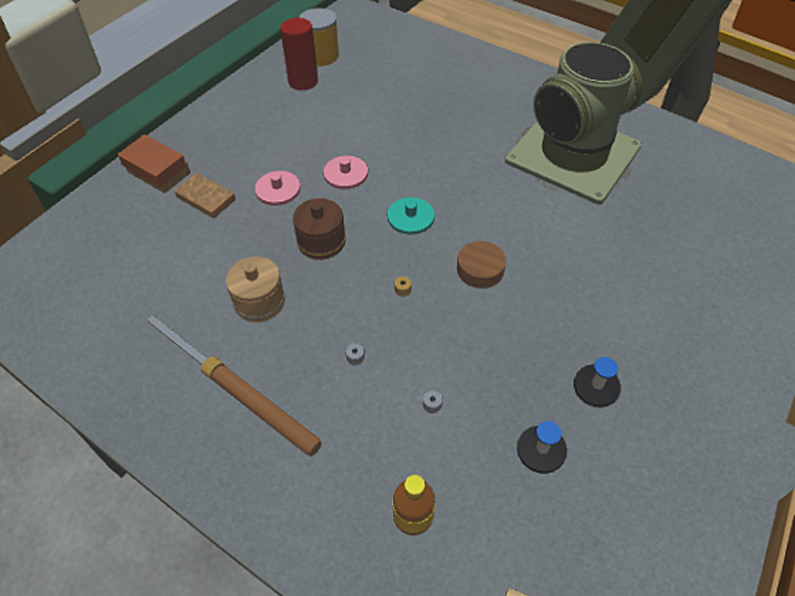

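View pics/top0.png

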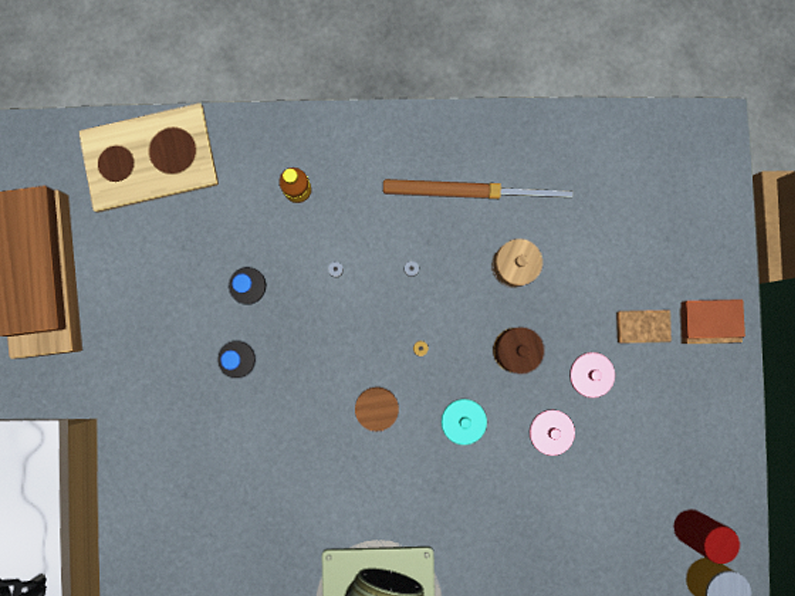

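View pics/wrist0.png

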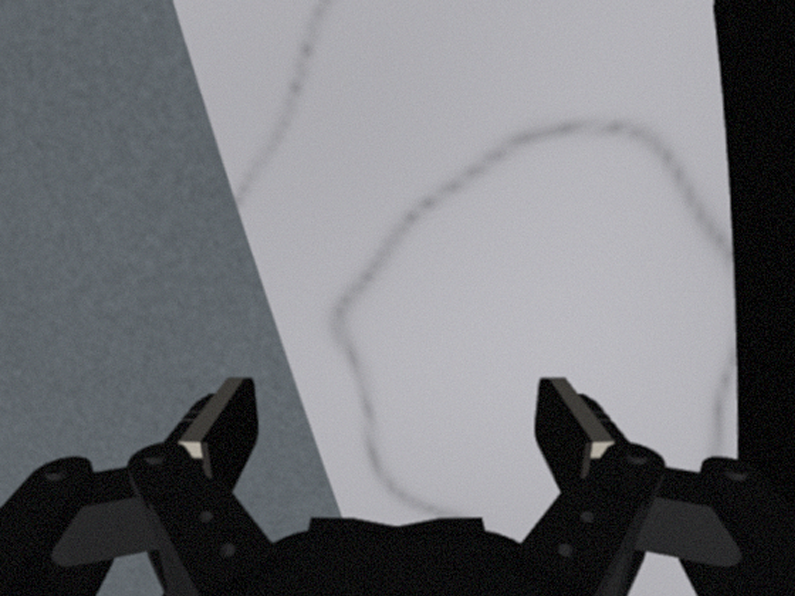

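The scene (1.42x) shows one brass collar at (402,285), two steel at (355,352) and (432,401), the pots at (255,285) and (319,228), and the blue rest tops at (605,367) and (548,433). The pink and turquoise lids are the decoys. I'll enlarge both views for measuring.

```bash
python3 - <<'E'
import cv2
t=cv2.imread('pics/full_top0.png');s=cv2.imread('pics/full_scene0.png')
cv2.imwrite('pics/tc1.png',cv2.resize(t[155:285,340:430],None,fx=4,fy=4,interpolation=2))
cv2.imwrite('pics/tc2.png',cv2.resize(t[170:280,145:310],None,fx=4,fy=4,interpolation=2))
cv2.imwrite('pics/sc1.png',cv2.resize(s[130:240,150:310],None,fx=4,fy=4,interpolation=2))
cv2.imwrite('pics/sc2.png',cv2.resize(s[190:340,240:440],None,fx=4,fy=4,interpolation=2))
E
```

```text
(no output)
```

View pics/tc1.png

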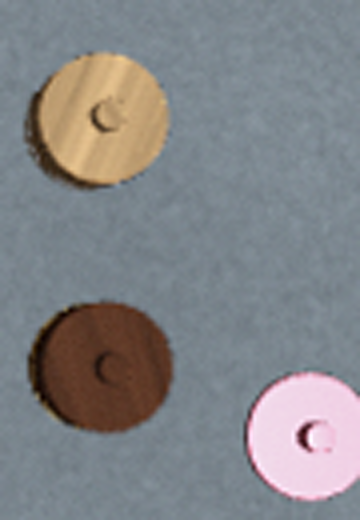

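View pics/tc2.png

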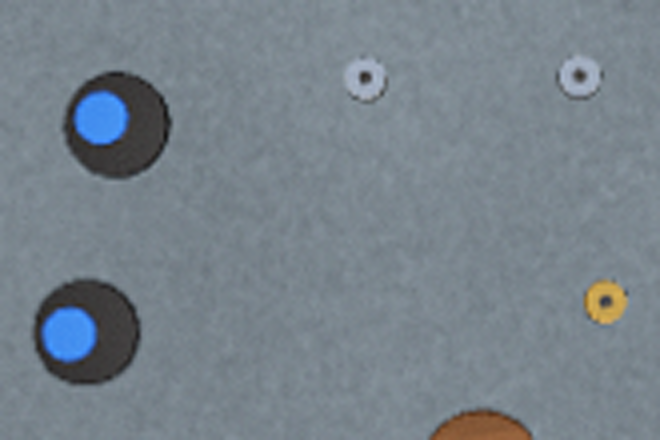

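View pics/sc1.png

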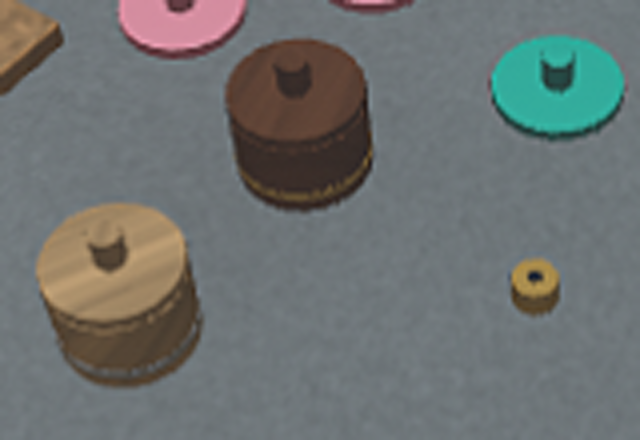

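View pics/sc2.png

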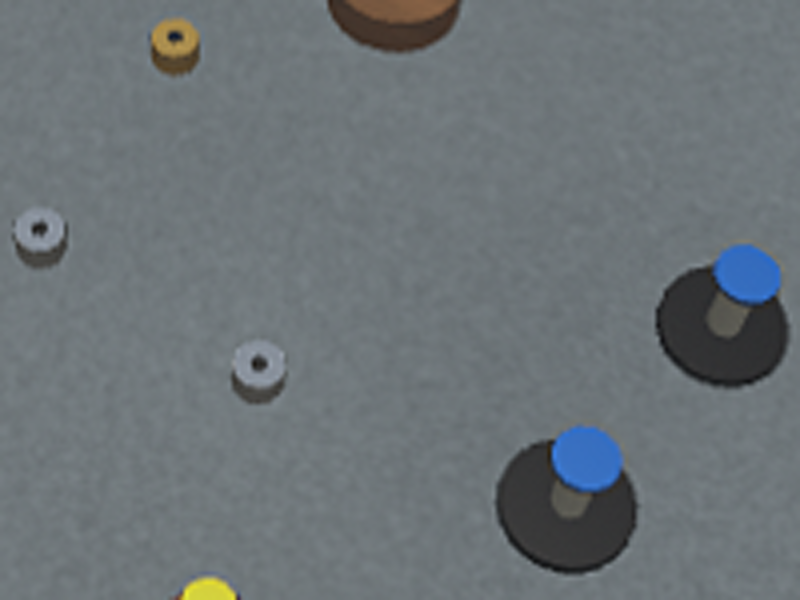

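```bash
python3 - <<'E'
from h import *
T=get_calibration('top');S=get_calibration('scene')
o={'pale_fl':((103,119),(340,155),(112,261),(150,130),66),
'dark_fl':((108,367),(340,155),(297,90),(150,130),66),
'rest1':((102,118),(145,170),(587,458),(240,190),60),
'rest2':((69,334),(145,170),(748,273),(240,190),60),
'steelL':((366,79),(145,170),(259,364),(240,190),20),
'steelR':((580,76),(145,170),(40,229),(240,190),20),
'brass':((606,301),(145,170),(176,37),(240,190),20),
'pale_kn':((106,114),(340,155),(107,233),(150,130),90),
'dark_kn':((110,367),(340,155),(294,62),(150,130),90),}
for k,(a,ao,b,bo,z) in o.items():
    pa=np.array(a)/4+ao-.375;pb=np.array(b)/4+bo-.375
    X,r=tri([ray(T,pa),ray(S,pb)])
    print(k,np.round(X,1),np.round(r,1),np.round(atz(T,pa,z)[:2],1),np.round(atz(S,pb,z)[:2],1))
E
```

```text
pale_fl [ 620.2 -268.5   59.4] [0.9 0.9] [ 618.9 -266.6] [ 623.9 -264.8]
dark_fl [ 460.7 -265.8   59.2] [0.1 0.1] [ 460.8 -264.6] [ 465.3 -261. ]
rest1 [592.3 233.4  54.2] [0.2 0.2] [591.8 232.1] [595.2 233.9]
rest2 [455.1 255.2  55.6] [0. 0.] [455.2 254.3] [458.2 255.4]
steelL [618.3  66.5  12.7] [0.2 0.2] [617.4  66.2] [621.8  68.2]
steelR [617.2 -74.7  14.2] [0.1 0.1] [616.6 -74.4] [620.  -72.3]
brass [468.4 -88.   15. ] [0.2 0.2] [468.6 -88. ] [471.5 -85.7]
pale_kn [ 620.4 -265.4   86.3] [0.9 0.9] [ 619.4 -264. ] [ 622.8 -263.7]
dark_kn [ 461.5 -262.9   85.1] [0.8 0.8] [ 461.1 -261.3] [ 465.3 -260.2]
```

```bash
cat >> h.py <<'E'
import pickle
def Rz(a):
    a=np.radians(a);c,s=np.cos(a),np.sin(a)
    return np.array([[c,s,0],[s,-c,0],[0,0,-1.]])
def look(name,p,a):
    move_to(p,Rz(a)); sleep(0.15); c=get_calibration('wrist'); im=capture('wrist')
    cv2.imwrite('pics/full_%s.png'%name,im[:,:,::-1]); pickle.dump(c,open('pics/%s.pkl'%name,'wb'))
    cv2.imwrite('pics/%s.png'%name,cv2.resize(im,None,fx=1.42,fy=1.42,interpolation=2)[:,:,::-1])
    return c
def cal(name): return pickle.load(open('pics/%s.pkl'%name,'rb'))
E
python3 - <<'E'
from h import *
for n,p,a in (('r1',(524,243,200),165),('r2',(524,243,200),-15),('c1',(540,-20,200),90),('c2',(540,-20,200),-90),('p1',(540,-265,230),15),('p2',(540,-265,230),-165)):
    t=get_time();look(n,p,a);print(n,get_time()-t,get_tcp_pos())
E
cd pics; python3 -c "
import cv2,numpy as np
for k in 'rcp':
    a=[cv2.resize(cv2.imread('full_%s%d.png'%(k,i)),None,fx=1.3,fy=1.3,interpolation=2)[:330] for i in (1,2)]
    cv2.imwrite('pair_%s.png'%k,np.vstack([x[:300] for x in a]))
"
```

```text
r1 2.3000000000000003 [523.7723881  243.46892001 199.99919036]
r2 2.8499999999999996 [524.00836774 242.98194264 199.99606778]
c1 2.1833 [540.05307254 -19.71828662 200.00367762]
c2 2.8499999999999996 [539.99529943 -20.00923011 199.99173805]
p1 2.1417 [ 540.07304323 -264.68395806  229.98264979]
p2 2.8499999999999996 [ 540.00569617 -265.0005653   230.02512996]
```

View pics/p1.png

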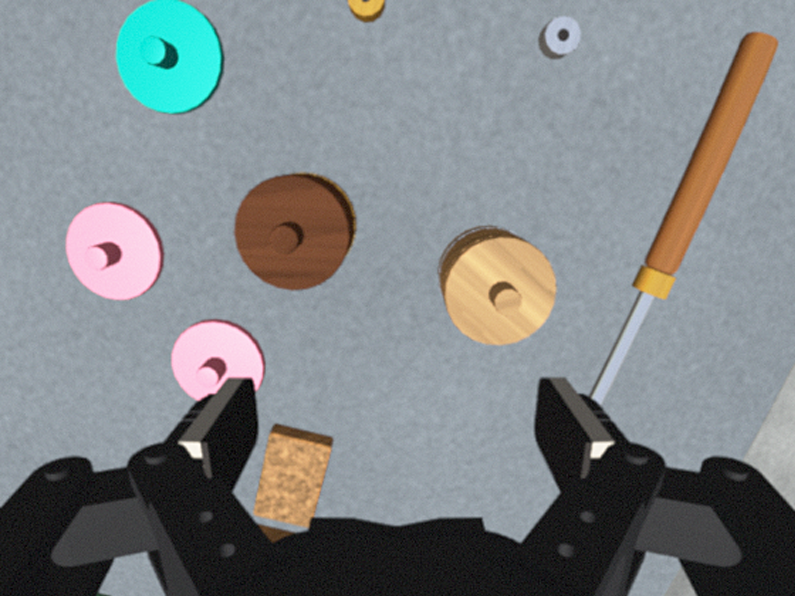

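View pics/r1.png

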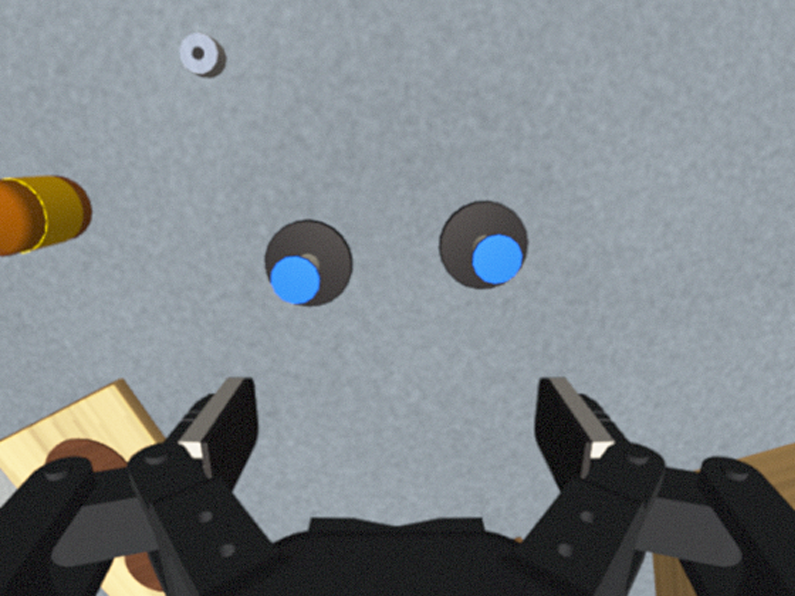

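View pics/c1.png

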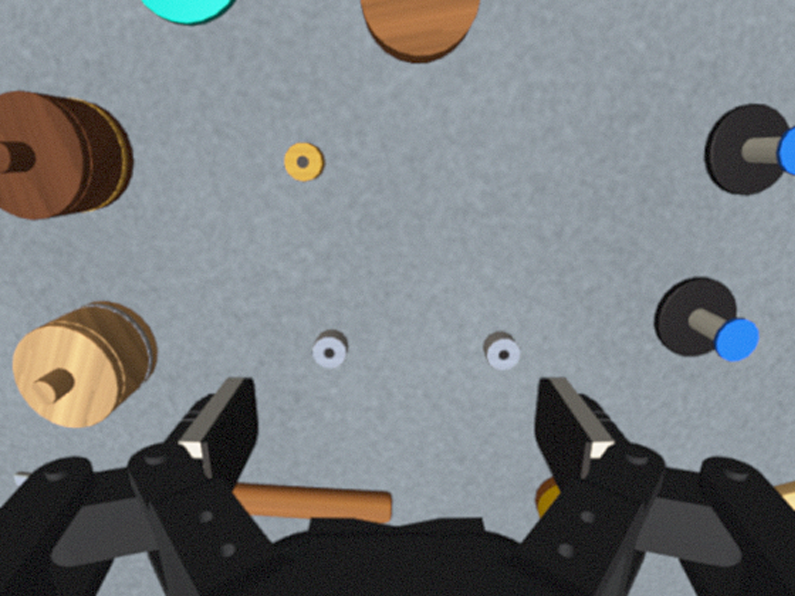

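The r1 and c1 views show the blue discs at (295,280) and (497,259), and the collars' bores at (302,162), (329,352) and (503,354). p1 has the dark flange at (294,232) and the pale flange at (500,291). Next, the half-turned views.

View pics/p2.png

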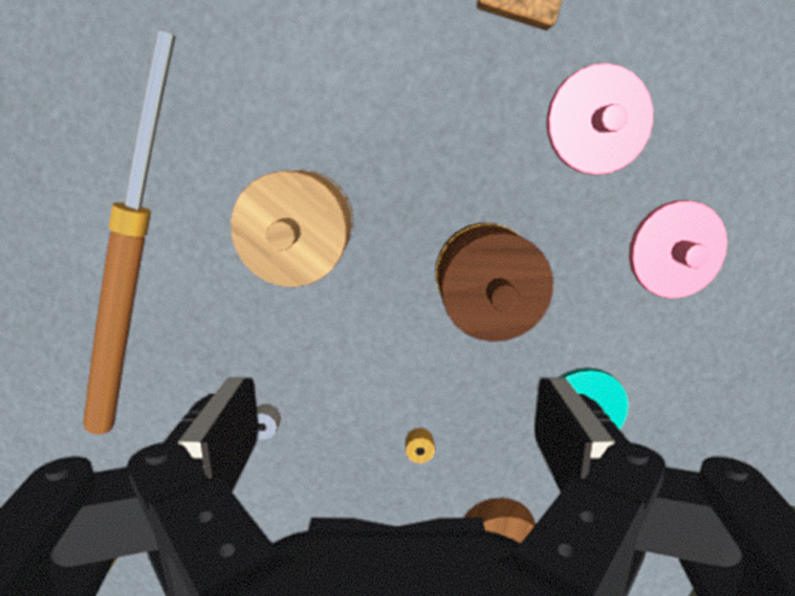

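View pics/r2.png

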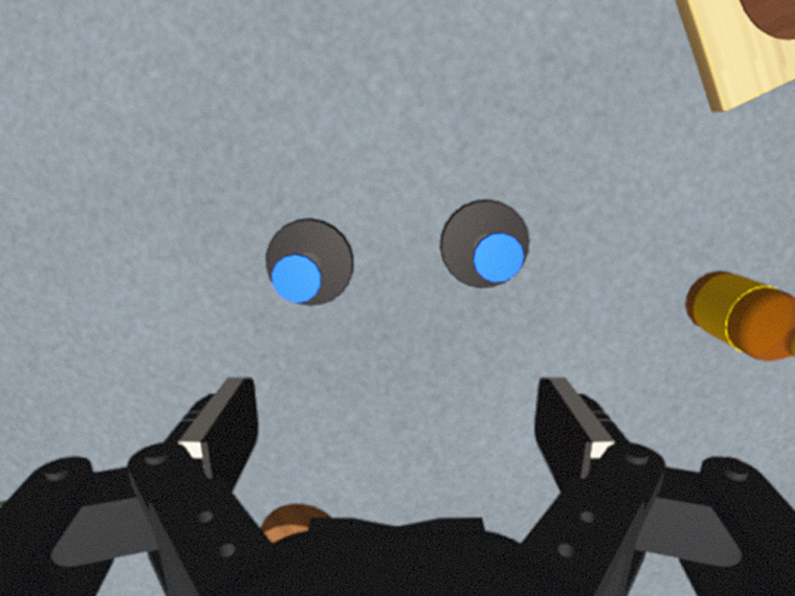

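View pics/c2.png

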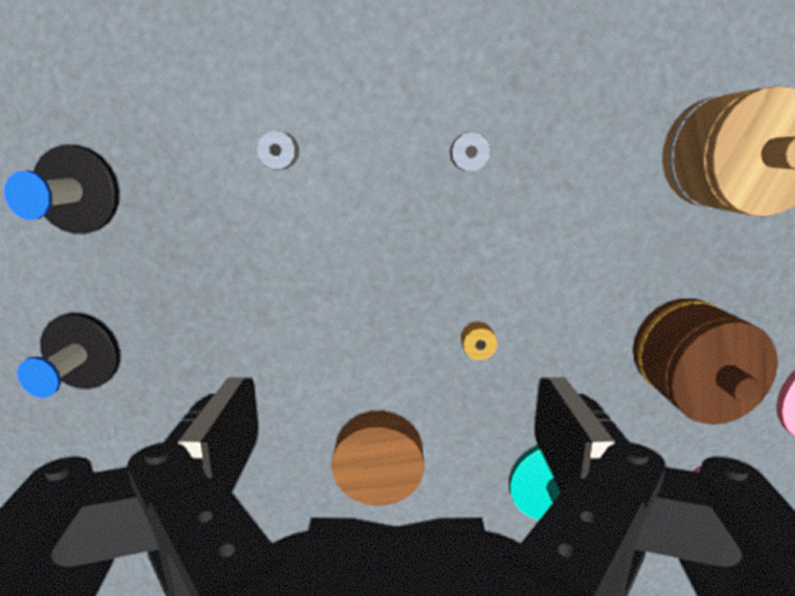

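```bash
cat > m.py <<'E'
from h import *
def go(o,a,b):
    A,B=cal(a),cal(b)
    for k,(pa,pb,z) in o.items():
        pa=(np.array(pa)+.5)/1.42-.5;pb=(np.array(pb)+.5)/1.42-.5
        X,r=tri([ray(A,pa),ray(B,pb)]); x,y=atz(A,pa,z)[:2],atz(B,pb,z)[:2]
        print(k,np.round(X,1),np.round(r[0],1),np.round(x,1),np.round(y,1),'mean',np.round((x+y)/2,1))
E
python3 - <<'E'
from m import *
go({'rest1':((295.3,280),(498.5,258),60),'rest2':((497.5,259),(296,279),60)},'r1','r2')
go({'brass':((302,162),(480,344.5),20),'steelR':((329.5,352.5),(471.5,152),20),'steelL':((503.5,354.5),(275,150),20)},'c1','c2')
go({'dark_fl':((293.5,232),(496.5,286),66),'pale_fl':((500,291),(290,228.5),66),'dark_kn':((286,235.5),(501,295),90),'pale_kn':((506,294),(282.5,234.5),90)},'p1','p2')
print(get_time())
E
```

```text
rest1 [591.7 232.3  60.2] 0.4 [591.3 232.4] [592.  232.2] mean [591.7 232.3]
rest2 [455.  253.7  59.9] 0.3 [454.8 253.7] [455.3 253.6] mean [455.1 253.7]
brass [468.8 -87.9  20.8] 0.2 [468.8 -88.2] [468.5 -87.9] mean [468.6 -88.1]
steelR [616.5 -74.1  21.1] 0.5 [616.9 -73.8] [616.5 -74.8] mean [616.7 -74.3]
steelL [618.2  66.4  21.1] 0.1 [618.7  66.7] [618.2  66.6] mean [618.4  66.7]
dark_fl [ 460.4 -265.2   55.5] 0.5 [ 462.6 -263. ] [ 462.8 -267.4] mean [ 462.7 -265.2]
pale_fl [ 620.7 -268.    58.8] 0.7 [ 619.4 -266.3] [ 618.7 -269.6] mean [ 619.  -267.9]
dark_kn [ 460.4 -264.3   77.7] 0.4 [ 462.3 -261.9] [ 464.4 -266.9] mean [ 463.4 -264.4]
pale_kn [ 621.6 -265.6   74.4] 0.2 [ 617.1 -262.3] [ 618.4 -268.9] mean [ 617.7 -265.6]
15.325
```

Rests (60) and collars (21) read true, but the lid heights read 8 to 13 mm low. I'll enlarge those crops before trusting them.

```bash
python3 - <<'E'
import cv2,numpy as np
a=cv2.imread('pics/full_p1.png');b=cv2.imread('pics/full_p2.png')
f=lambda im,x,y:cv2.resize(im[y:y+100,x:x+100],None,fx=3.9,fy=3.0*1,interpolation=2) if 0 else cv2.resize(im[y:y+95,x:x+95],(380,285+95),interpolation=2)
g=lambda im,x,y:cv2.resize(im[y:y+70,x:x+95],None,fx=4,fy=4,interpolation=2)
row=lambda L:np.hstack(L)
out=np.vstack([row([cv2.resize(a[115:210,160:255],None,fx=4,fy=4,interpolation=2),cv2.resize(a[155:250,305:400],None,fx=4,fy=4,interpolation=2)])])
out2=np.vstack([row([cv2.resize(b[150:245,302:397],None,fx=4,fy=4,interpolation=2),cv2.resize(b[115:210,155:250],None,fx=4,fy=4,interpolation=2)])])
cv2.imwrite('pics/pz1.png',out);cv2.imwrite('pics/pz2.png',out2)
E
```

```text
(no output)
```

View pics/pz1.png

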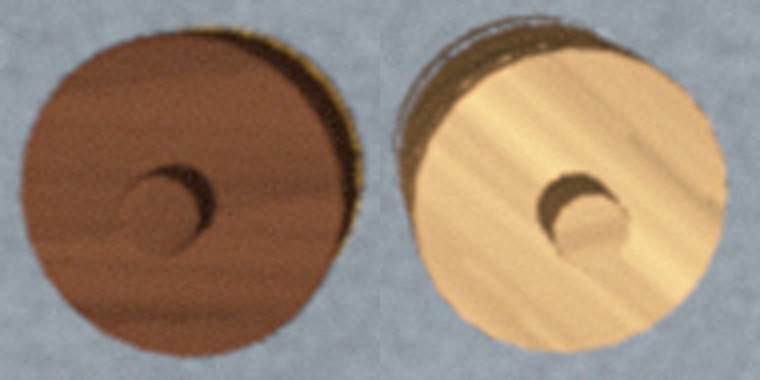

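View pics/pz2.png

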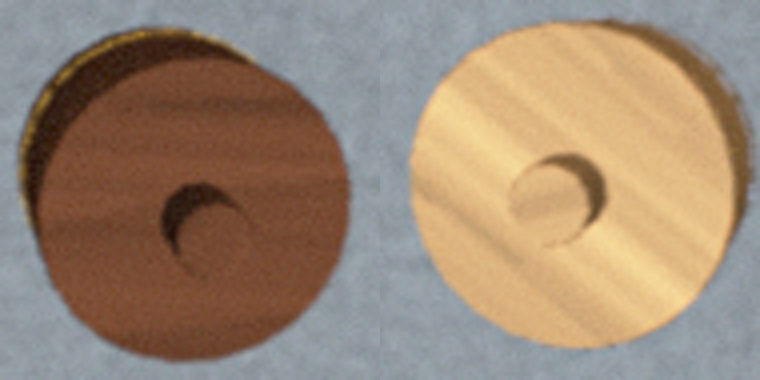

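```bash
python3 - <<'E'
from h import *
A,B=cal('p1'),cal('p2')
f=lambda p,o:(np.array(p)+.5)/4-.5+o
for k,pa,oa,pb,ob,z in (('dark_fl',(184,193),(160,115),(194,208),(302,150),66),('dark_kn',(161,216),(160,115),(213,240),(302,150),90),
 ('pale_fl',(190,200),(305,155),(191,185),(155,115),66),('pale_kn',(211,230),(305,155),(171,206),(155,115),90)):
    ra,rb=ray(A,f(pa,oa)),ray(B,f(pb,ob));X,r=tri([ra,rb])
    print(k,np.round(X,1),np.round(r,1),np.round((atz(A,f(pa,oa),z)+atz(B,f(pb,ob),z))/2,1))
E
```

```text
dark_fl [ 459.5 -265.1   55.6] [0.4 0.4] [ 461.8 -265.1   66. ]
dark_kn [ 461.4 -265.2   88.8] [0. 0.] [ 461.6 -265.2   90. ]
pale_fl [ 621.7 -267.6   58.7] [0.1 0.1] [ 619.9 -267.6   66. ]
pale_kn [ 619.9 -267.3   89.3] [0.3 0.3] [ 619.7 -267.3   90. ]
```

```bash
cat >> h.py <<'E'
def liftlid(p,a,q,b,ztop_from,ztop_to,name):
    # p knob xy, q dest xy; z values: TCP heights at grasp/at seat
    grip(50,40)
    move_to((p[0],p[1],ztop_from+60),Rz(a)); line_to((p[0],p[1],ztop_from),rate=100); 
    f=grip(0,40); print('gap',get_finger_gap())
    line_to((p[0],p[1],200),rate=120)
    print('gap',get_finger_gap(),'F',np.round(get_force(),1))
    move_to((q[0],q[1],180),Rz(b)); line_to((q[0],q[1],ztop_to+12),rate=120); sleep(.2)
    r=line_to((q[0],q[1],ztop_to-3),rate=20,until_force=4); print('touch',r,np.round(get_tcp_pos(),1),np.round(get_force(),1))
E
python3 - <<'E'
from h import *
liftlid((461.5,-265.2),-30,(455.1,253.7),30,70,82,'dark')
look_=snap('scene','s1.png',scale=1.42); print(get_time())
E
```

```text
gap -0.6637042284667342
gap 0.12476512574030718 F [-0.  -0.4  0.7]
touch False [455.2 253.7  79.1] [-0.4  0.1 -0.2]
24.2583
```

View pics/s1.png

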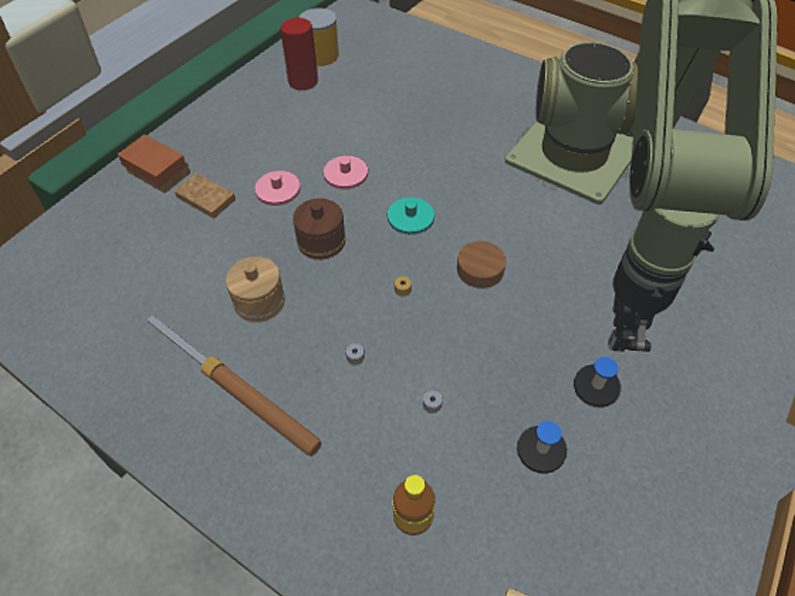

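The grasp missed: the gap closed to 0 and the lid is still on the pot at (317,228). The fingertips, at about (630,345), aren't over the disc at (605,367). I'll compare the projected TCP with where the fingers really are.

```bash
python3 - <<'E'
from h import *
S=get_calibration('scene');T=get_calibration('top')
p=get_tcp_pos();print(p,get_ee_rot(),get_joint_positions(),get_finger_gap())
im=cv2.imread('pics/full_s1.png')
q=proj(S,p);print('scene tcp px',q)
for X in (p,np.array(p)+[0,0,19],np.array(p)+[0,0,120]):
    u=proj(S,X);cv2.circle(im,tuple(int(v) for v in u),1,(0,0,255),-1)
cv2.imwrite('pics/s1z.png',cv2.resize(im[120:300,380:560],None,fx=3.3,fy=3.3,interpolation=2))
w=snap('wrist','w1.png',scale=1.42)
t=capture('top')[:,:,::-1].copy();u=proj(T,p);print('top',u);cv2.circle(t,tuple(int(v) for v in u),1,(0,0,255),-1)
cv2.imwrite('pics/t1z.png',cv2.resize(t[190:370,100:300],None,fx=3.3,fy=3.3,interpolation=2))
E
```

```text
[455.22069149 253.76837208  79.11581723] [[ 8.66005245e-01  5.00034839e-01  2.76340436e-04]
 [ 5.00034826e-01 -8.66005288e-01  1.16555984e-04]
 [ 2.97594331e-04  3.72417486e-05 -9.99999955e-01]] [ 2.78746663e+01  1.97412460e+01  1.06580848e+02 -1.86127068e-03
  5.36607872e+01 -2.12653624e+00] -0.2008898616048372
scene tcp px [428.90509187 251.52149579]
top [160.48954367 253.26045061]
```

View pics/s1z.png

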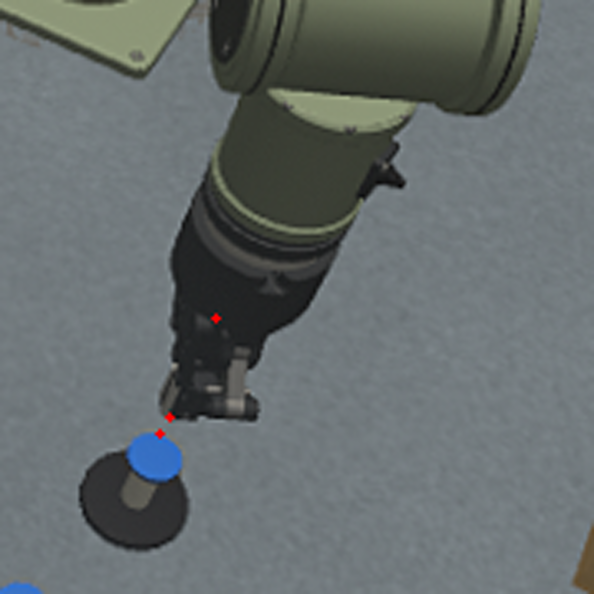

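View pics/w1.png

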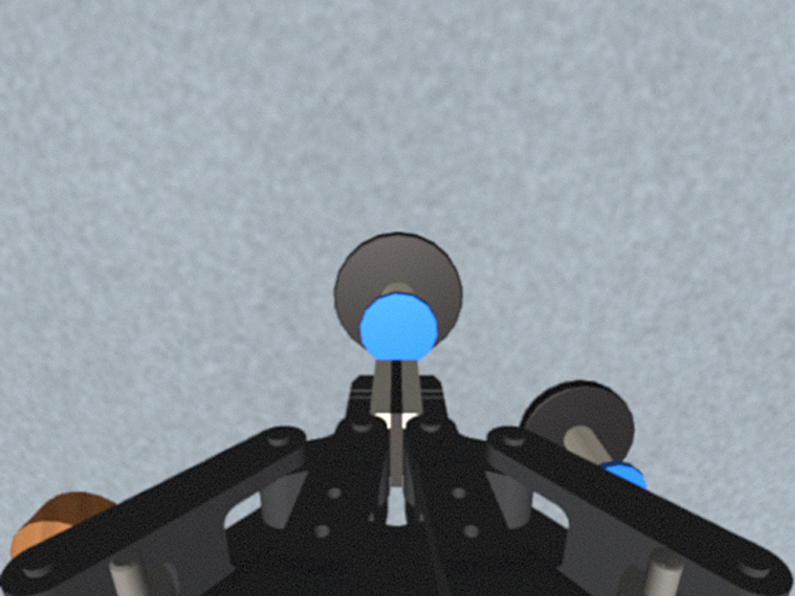

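View pics/t1z.png

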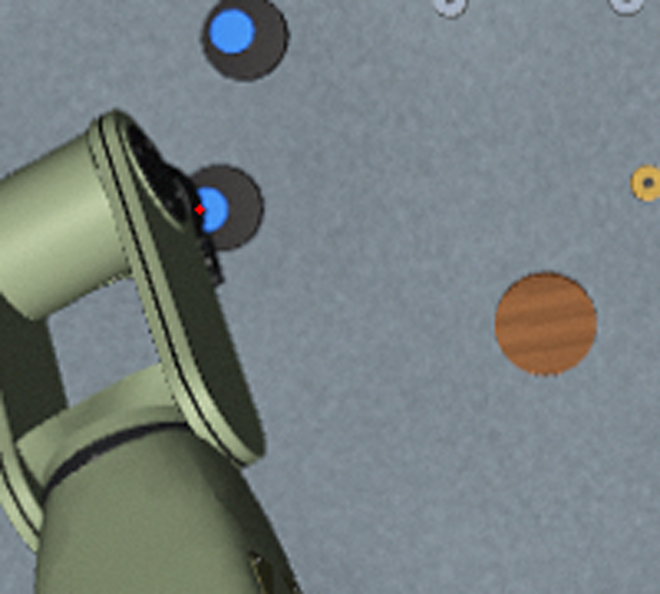

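The fingertips sit roughly 20 mm or more from the reported TCP along tool -y. I'll calibrate the real fingertip offset by raising the shut gripper in clear space and turning it.

```bash
python3 - <<'E'
from h import *
line_to((455.2,253.7,160),rate=150)
S=get_calibration('scene')
out=[]
for i,a in enumerate((90,-90)):
    move_to((560,20,140),Rz(a)); sleep(.2)
    im=capture('scene')[:,:,::-1].copy(); p=get_tcp_pos(); u=proj(S,p); print(p,u)
    im[int(round(u[1])),int(round(u[0]))]=(0,0,255)
    x,y=int(u[0])-45,int(u[1])-60
    print('origin',x,y)
    z=im[y:y+95,x:x+95];out.append(cv2.resize(z,None,fx=4.2,fy=4.2,interpolation=cv2.INTER_CUBIC))
    cv2.imwrite('pics/full_f%d.png'%i,im)
    c=get_calibration('wrist');print('wristcam-tcp in tool',np.round(Rz(a).T@(-np.array(c['R']).T@c['t']-p),1))
cv2.imwrite('pics/fz.png',np.hstack(out)); print(get_time())
w=capture('wrist');cv2.imwrite('pics/wf.png',cv2.resize(w[230:380,200:360],None,fx=4,fy=4,interpolation=2)[:,:,::-1])
E
```

```text
[559.93058412  20.56536271 140.05851328] [303.46855021 215.13532745]
origin 258 155
wristcam-tcp in tool [  -0.4  -72.7 -175.3]
[560.00417905  19.98864002 139.99194058] [303.19504552 215.04389956]
origin 258 155
wristcam-tcp in tool [   0.3  -70.3 -175.4]
29.5583
```

View pics/fz.png

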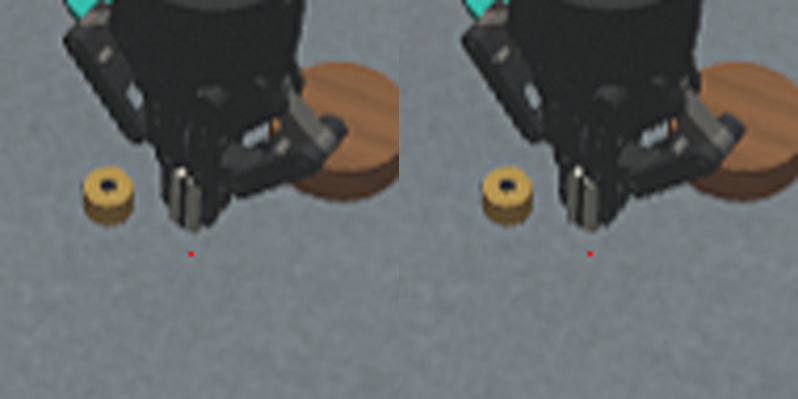

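View pics/wf.png

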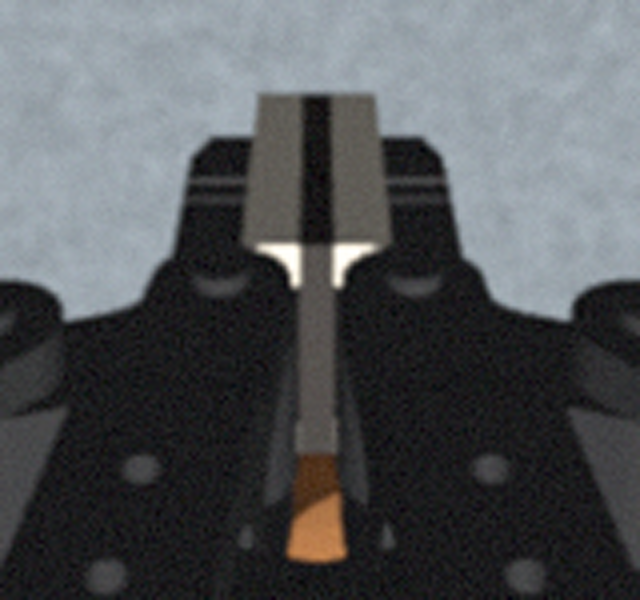

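The half-turn pictures are identical, with the tip at (190,230) against TCP (190,254). So the tip is laterally centred but stands about 15-20 mm above the reported TCP. A light touch on the bench will measure that directly.

```bash
python3 - <<'E'
from h import *
line_to((560,20,40),rate=150); sleep(.2)
r=line_to((560,20,-4),rate=25,until_force=4); print(r,get_tcp_pos(),get_force(),get_finger_gap())
S=get_calibration('scene')
im=capture('scene')[:,:,::-1].copy();u=proj(S,get_tcp_pos());im[int(round(u[1])),int(round(u[0]))]=(0,0,255)
x,y=int(u[0])-60,int(u[1])-75
cv2.imwrite('pics/touch.png',cv2.resize(im[y:y+120,x:x+120],None,fx=4.2,fy=4.2,interpolation=2))
E
```

```text
False [560.14610261  20.00390606  -3.82952386] [ 0.50151701 -0.53867623  0.01724949] 0.20506651387159638
```

View pics/touch.png

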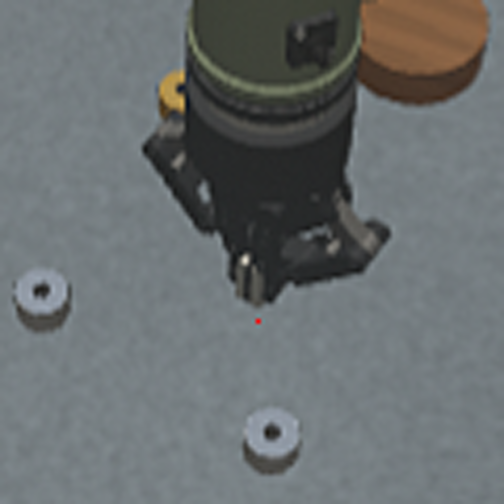

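```bash
python3 - <<'E'
from h import *
r=line_to((560,20,-24),rate=15,until_force=4); print(r,get_tcp_pos(),get_force())
line_to((560,20,20),rate=100)
grip(50,40); sleep(.1); print(get_time())
r=line_to((560,20,-32),rate=25,until_force=4); print(r,get_tcp_pos(),get_force(),get_finger_gap())
line_to((560,20,60),rate=150);print(get_time())
E
```

```text
False [560.09613385  20.0281916  -23.87513771] [-0.70322162 -0.35028819  0.28499379]
35.2917
False [560.12326952  20.01349253 -31.87476658] [-0.03848743 -0.15107938 -0.06248788] 49.96310507529381
38.2917
```

```bash
python3 - <<'E'
from h import *
grip(0,40)
line_to((560,20,-18),rate=120); sleep(.2)
r=line_to((560,20,-34),rate=12,until_force=4); print(r,get_tcp_pos(),get_force(),get_time())
S=get_calibration('scene')
im=capture('scene')[:,:,::-1].copy();u=proj(S,get_tcp_pos());im[int(round(u[1])),int(round(u[0]))]=(0,0,255)
x,y=int(u[0])-60,int(u[1])-75
cv2.imwrite('pics/touch2.png',cv2.resize(im[y:y+120,x:x+120],None,fx=4.2,fy=4.2,interpolation=2))
w=snap('wrist','touch2w.png',scale=1.42)
E
```

```text
True [559.92476203  20.00854651 -32.53836386] [-0.19071336  0.0296872   4.1819581 ] 40.9333
```

View pics/touch2.png

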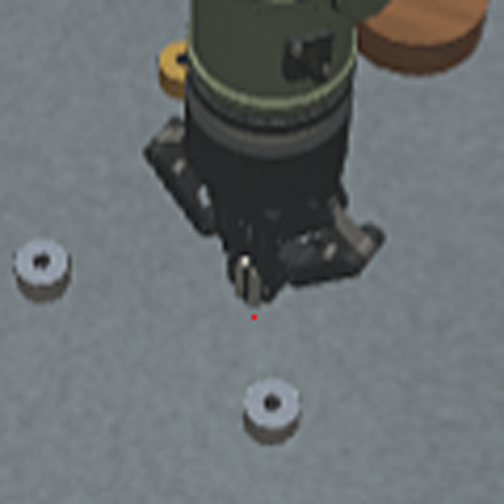

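View pics/touch2w.png

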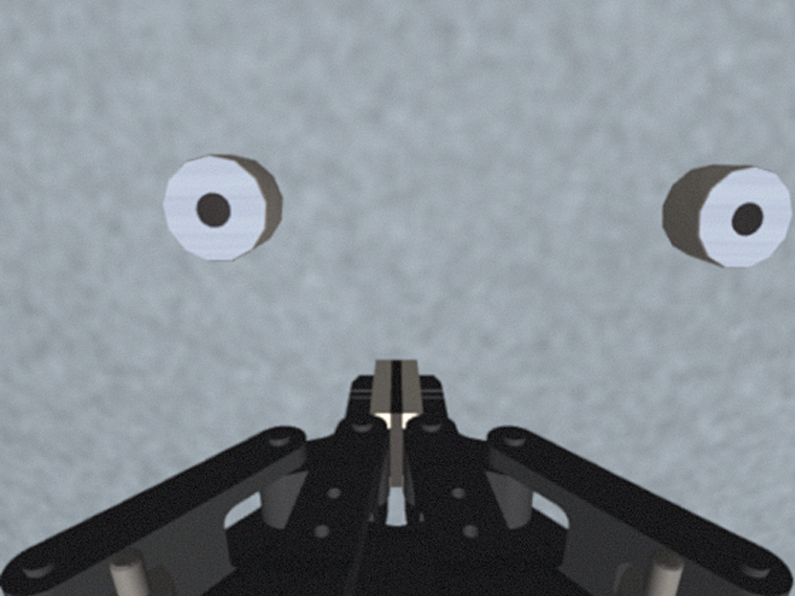

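Shut tips touch the bench at a reported z of -32.5, so the real fingertip is about 32 mm short of the reported TCP, with no lateral offset. The arm pose itself is right, since the heights from the wrist camera agree. I'll use that offset for every grasp.

```bash
python3 - <<'E'
from h import *
line_to((560,20,100),rate=200)
liftlid((461.5,-265.2),-30,(455.1,253.7),30,36,48,'dark')
snap('scene','s2.png',scale=1.42); print(get_time(),get_finger_gap())
E
```

```text
gap 18.631407593080855
gap 18.319205794330717 F [ 1.4  1.1 -1.2]
touch True [454.9 253.6  48.8] [0.1 0.1 3.7]
50.3083 18.46477326105276
```

View pics/s2.png

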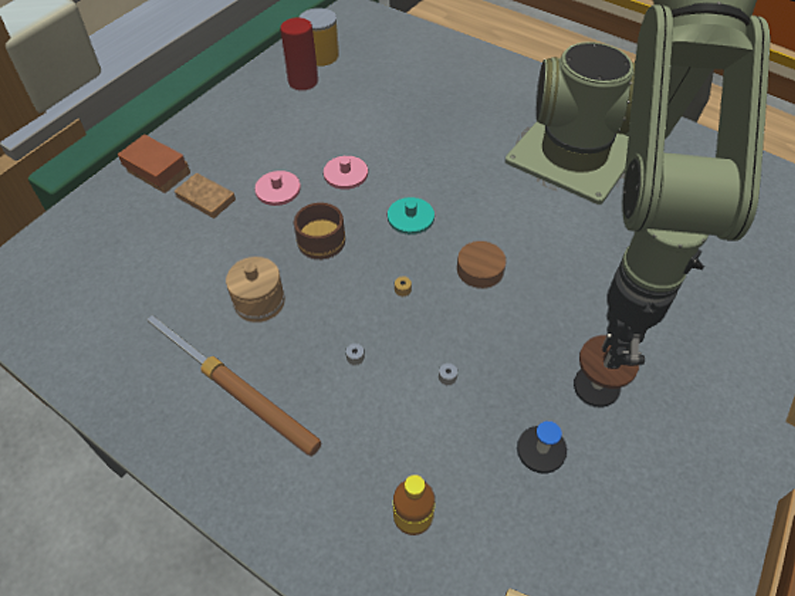

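The dark lid is off, its pot is open at (319,228), and it touched the rest at the predicted height. One steel collar was knocked from (432,401) to (448,373), so I'll re-measure it. Releasing, then the pale lid.

```bash
python3 - <<'E'
from h import *
p=get_tcp_pos()
line_to((p[0],p[1],48.0),rate=20)
grip(50,40); sleep(.2); line_to((p[0],p[1],140),rate=150)
liftlid((619.8,-267.3),-25,(591.7,232.3),25,36,48,'pale')
p=get_tcp_pos(); line_to((p[0],p[1],p[2]-.6),rate=20)
grip(50,40); sleep(.2); line_to((p[0],p[1],140),rate=150)
print(get_time())
look('r3',(524,243,200),165);
look('c3',(540,-20,200),-90);print(get_time())
E
```

```text
gap 18.14225467796388
gap 17.958598711883624 F [ 0.7 -0.6 -1.3]
touch True [591.5 232.2  49. ] [-0.5  0.2  4.5]
62.125
67.8917
```

View pics/r3.png

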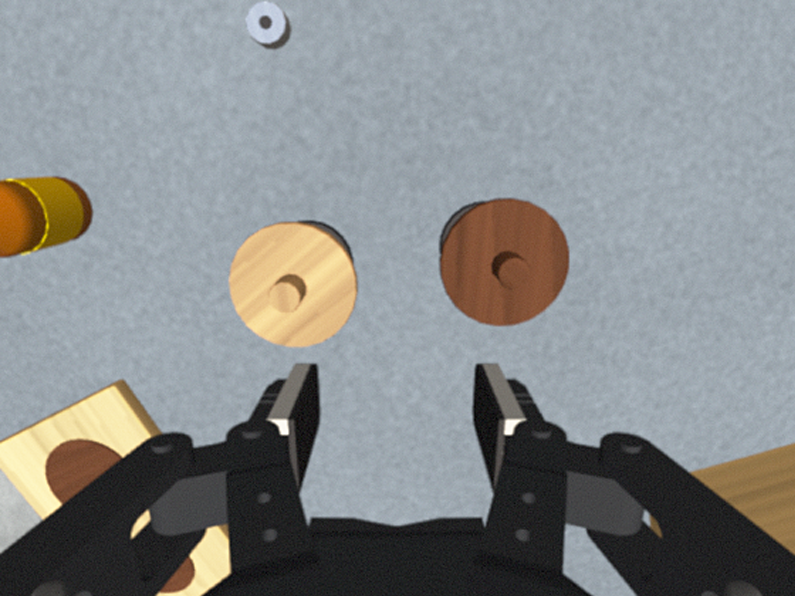

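View pics/c3.png

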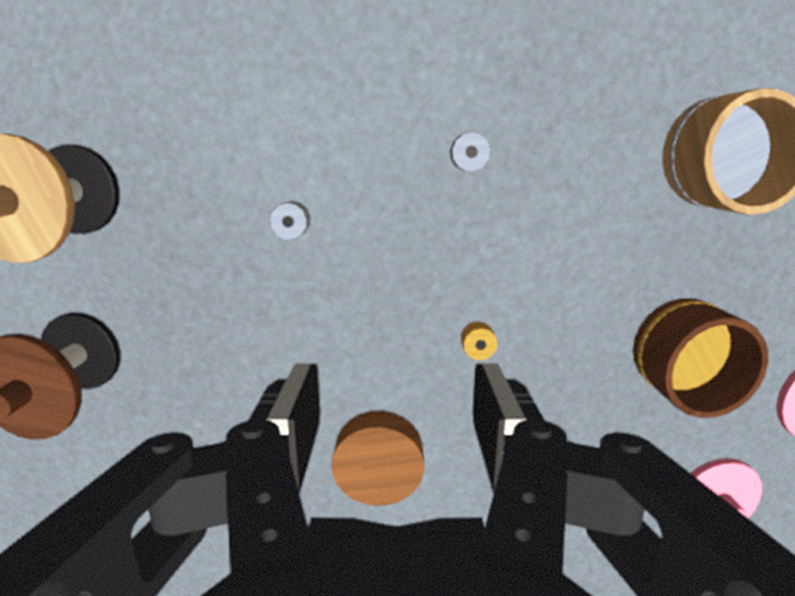

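Both lids sit level, knob up, on the rests. In c3 the brass (480,344) and the right steel (471,152) haven't moved, and the knocked steel is at (288,221), or (265,22) in r3.

```bash
python3 - <<'E'
from m import *
go({'steelL':((265,22.5),(288,221.5),20)},'r3','c3')
go({'brass':((302,162),(480.5,344.5),20),'steelR':((329.5,352.5),(471.5,152),20)},'c1','c3')
A=cal('r3')
for k,p in (('pale',(286,294)),('dark',(513,272))): print(k,atz(A,(np.array(p)+.5)/1.42-.5,102))
E
```

```text
steelL [566.9  60.4  19.4] 0.4 [567.1  60.8] [566.7  60.1] mean [566.9  60.4]
brass [468.8 -88.1  20.7] 0.0 [468.8 -88.2] [468.5 -88.2] mean [468.6 -88.2]
steelR [616.5 -74.1  21. ] 0.4 [616.9 -73.8] [616.6 -74.7] mean [616.7 -74.2]
pale [588.05420583 230.76525889 102.        ]
dark [454.29930518 252.59674423 102.        ]
```

```bash
python3 - <<'E'
import cv2,numpy as np
a=cv2.imread('pics/full_r3.png')
cv2.imwrite('pics/r3z.png',np.hstack([cv2.resize(a[150:250,155:255],None,fx=3.9,fy=3.9,interpolation=2),cv2.resize(a[135:235,305:405],None,fx=3.9,fy=3.9,interpolation=2)]))
E
```

```text
(no output)
```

View pics/r3z.png

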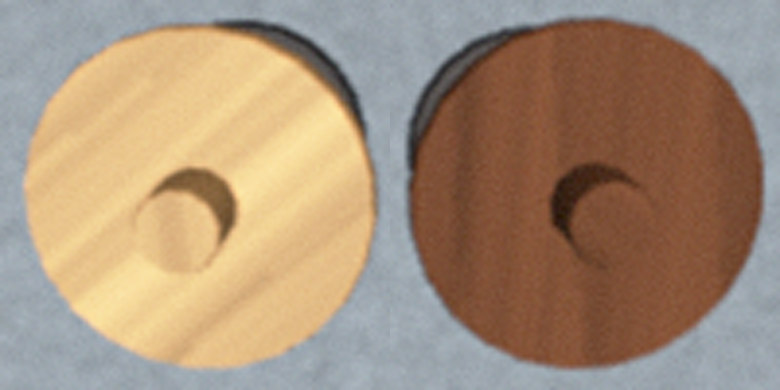

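```bash
python3 - <<'E'
from h import *
A=cal('r3');print(A['t'])
for k,p,f in (('pale',(199.8,209.1),(591.7,232.3)),('dark',(361.5,192.1),(455.1,253.7))): print(k,atz(A,p,102),proj(A,(*f,102)))
E
```

```text
[ 442.59362292 -391.45369184  276.07610435]
pale [589.89122807 232.29142727 102.        ] [197.80502014 209.63724493]
dark [454.10480899 253.27000965 102.        ] [360.44217153 192.87927444]
```

Both lids are within about 2 mm of the disc centres. Now the brass collar, with a look at the open pots on the way.

```bash
cat >> h.py <<'E'
def pick(p,a,z=-28):
    grip(50,40)
    move_to((p[0],p[1],40),Rz(a)); line_to((p[0],p[1],z),rate=100)
    grip(0,40); print('gap',get_finger_gap(),np.round(get_force(),1))
    line_to((p[0],p[1],110),rate=180); print('gap',get_finger_gap(),np.round(get_force(),1))
E
python3 - <<'E'
from h import *
pick((468.7,-88.1),-10)
look('p3',(540,-265,230),15); print(get_time(),get_finger_gap())
E
```

```text
gap 26.047722795967754 [-1.8  0.   6.2]
gap 26.352554759708475 [-0.1  0.2 -0.9]
72.675 25.790292516296805
```

View pics/p3.png

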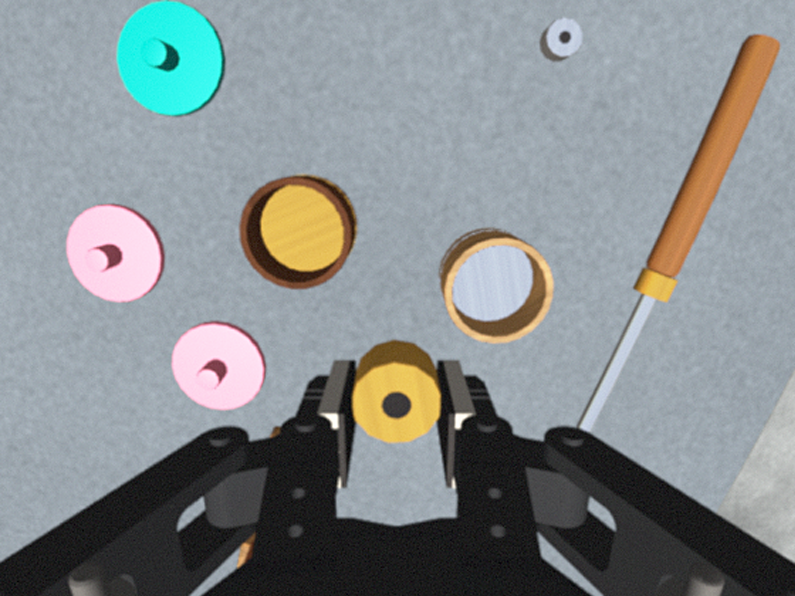

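```bash
python3 - <<'E'
from h import *
A=cal('p3')
for k,p in (('dark',(297.5,231.5)),('pale',(498,288.5))): print(k,atz(A,(np.array(p)+.5)/1.42-.5,56))
q=(461.5,-265.2)
move_to((*q,80),Rz(-30)); line_to((*q,16),rate=100); print(np.round(get_force(),1))
grip(36,40); sleep(.3); line_to((*q,90),rate=150)
look('d1',(461.5-20,-265.2,150),-30); print(get_time())
E
```

```text
dark [ 462.75184486 -262.2893192    56.        ]
pale [ 618.6418675  -265.14274356   56.        ]
[-0.2 -0.  -0.1]
75.95
```

View pics/d1.png

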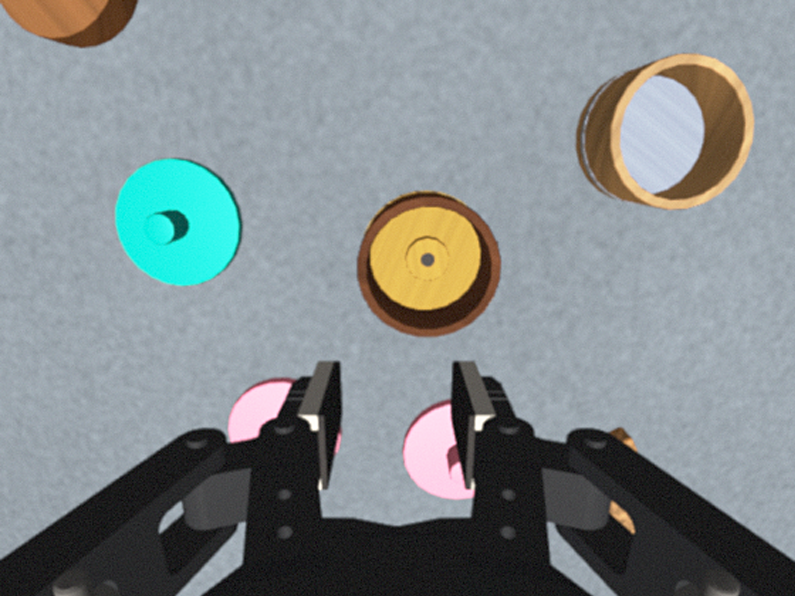

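The brass collar lies flat in the dark pot, bore at (427,260). Now the two steels, released side by side in the pale pot.

```bash
python3 - <<'E'
from h import *
R=Rz(-25); c=np.array([619.8,-267.3])
for i,(p,a,s) in enumerate((((616.7,-74.2),-7,15),((566.9,60.4),6,-15))):
    if i==1:
        look('k1',(567,0,150),-90)
        break
    pick(p,a,-27)
    q=c+s*R[:2,1]
    move_to((*q,80),R); line_to((*q,25),rate=100); print(np.round(get_force(),1))
    grip(36,40); sleep(.3); line_to((*q,90),rate=150)
    look('d2',(600,-267.3,150),-25); print(get_time())
print(get_time())
E
```

```text
gap 26.395810953884546 [0.4 0.5 4.2]
gap 26.422118797790585 [ 0.7 -0.2 -1.3]
[ 0.1 -0.3 -0.4]
82.6417
84.225
```

View pics/d2.png

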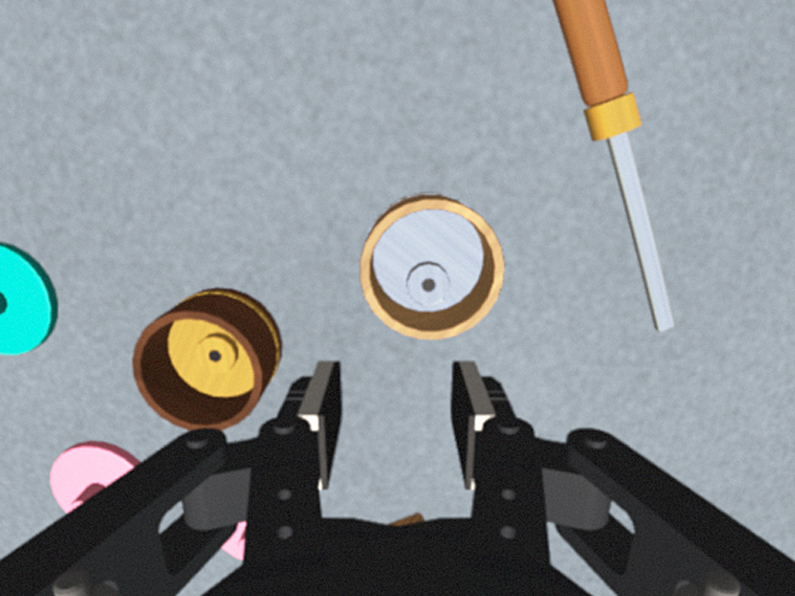

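View pics/k1.png

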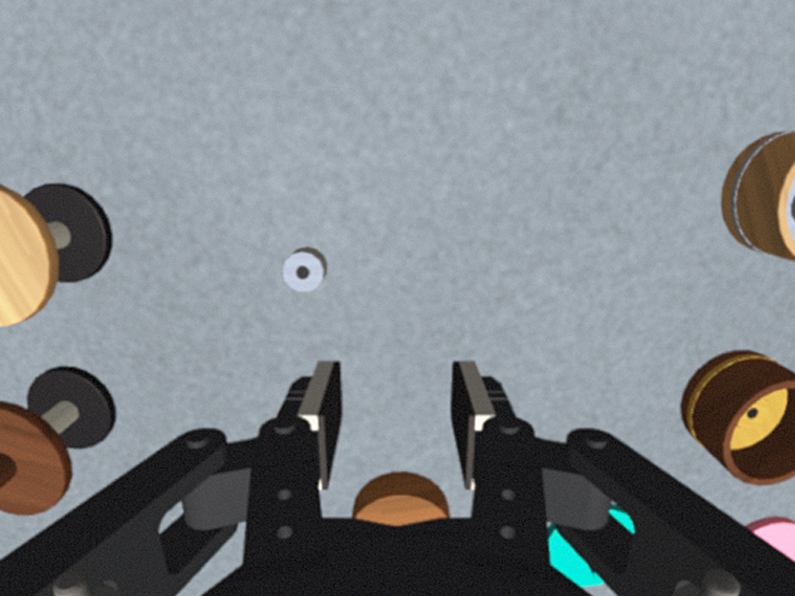

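The first steel lies flat in the pale pot, to one side at (428,285). The second is still on the bench at (302,272).

```bash
python3 - <<'E'
from h import *
X=atz(cal('k1'),(np.array((302.5,272))+.5)/1.42-.5,20); print(X)
if np.hypot(X[0]-566.9,X[1]-60.4)<4:
    R=Rz(-25); c=np.array([619.8,-267.3])
    pick((566.9,60.4),6,-27)
    q=c-15*R[:2,1]
    move_to((*q,80),R); line_to((*q,25),rate=100); print(np.round(get_force(),1))
    grip(36,40); sleep(.3); line_to((*q,90),rate=150)
    look('d3',(600,-267.3,150),-25); look('d4',(540,-265,230),-165); print(get_time())
E
```

```text
[566.86700275  60.38506107  20.        ]
gap 26.314380961505936 [-0.3 -1.1  6.2]
gap 26.369893514547314 [ 0.7  0.  -0.6]
[ 0.6  0.  -1.1]
93.875
```

View pics/d3.png

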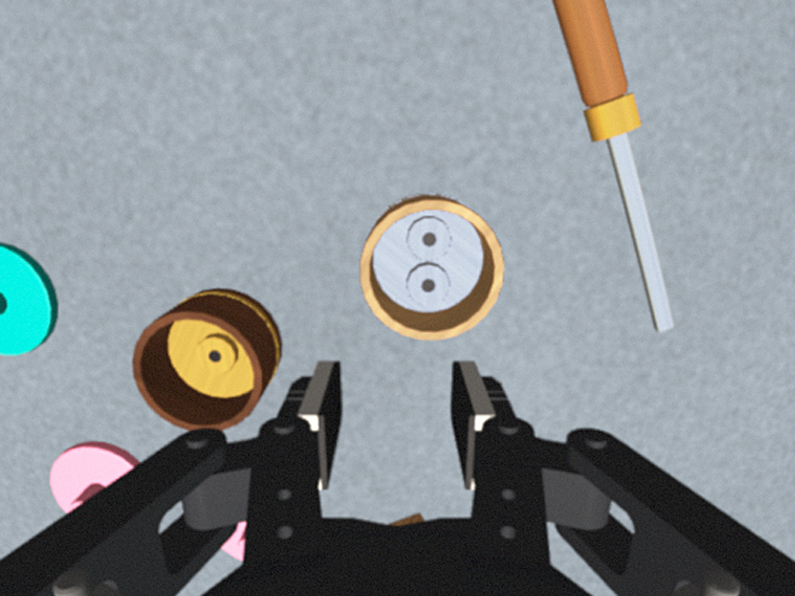

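View pics/d4.png

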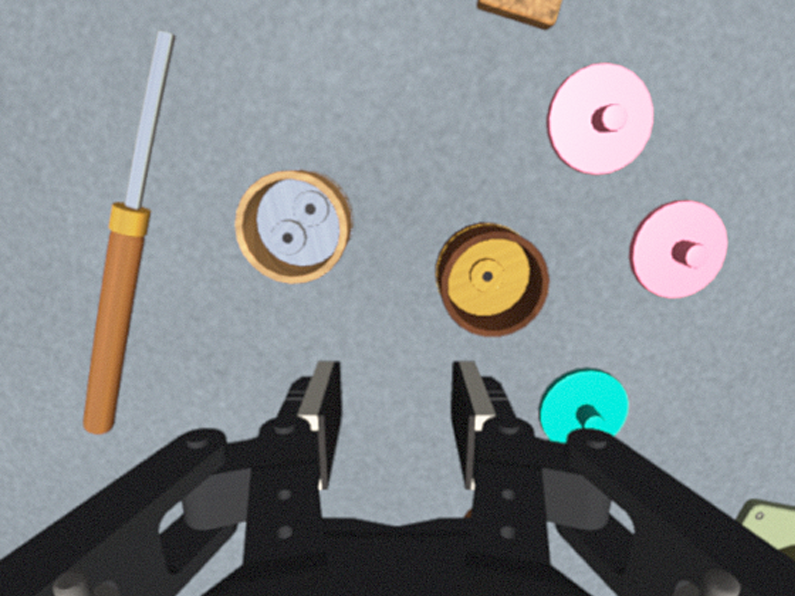

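All three collars lie flat in the right pots: two steel side by side and one brass centred. I'll check the rim centres with p3 and d4, then bring the lids back.

```bash
python3 - <<'E'
from m import *
go({'dark':((297.5,231.5),(494,282.5),56),'pale':((498,288.5),(293.5,226.5),56)},'p3','d4')
look('r4',(524,243,200),-15); print(get_time())
E
```

```text
dark [ 460.  -265.    43.3] 0.7 [ 462.8 -262.3] [ 462.7 -267.5] mean [ 462.7 -264.9]
pale [ 620.9 -267.5   45.2] 0.8 [ 618.6 -265.1] [ 618.2 -269.7] mean [ 618.4 -267.4]
95.925
```

View pics/r4.png

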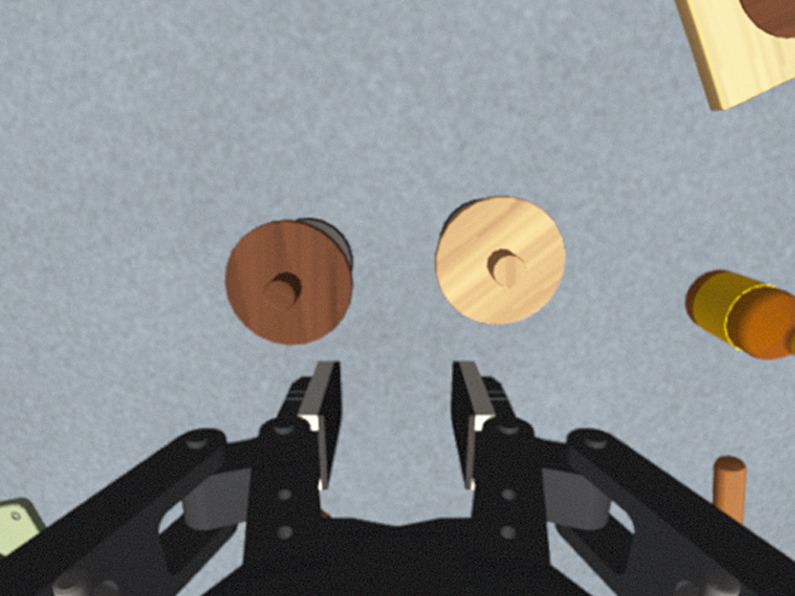

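```bash
python3 - <<'E'
from h import *
liftlid((455.0,253.6),30,(461.7,-265.2),-30,48.5,36,'dark')
print(get_time())
E
```

```text
gap 18.106476210629875
gap 18.53265402302154 F [-0.2 -0.9 -1. ]
touch True [ 461.5 -265.1   37.3] [-1.4  0.7  4.3]
103.375
```

```bash
python3 - <<'E'
from h import *
p=get_tcp_pos(); line_to((p[0],p[1],p[2]-.6),rate=20); print(np.round(get_force(),1))
grip(50,40); sleep(.2); line_to((p[0],p[1],140),rate=150)
liftlid((591.5,232.2),25,(619.7,-267.3),-25,48.5,36,'pale')
p=get_tcp_pos(); line_to((p[0],p[1],p[2]-.6),rate=20); print(np.round(get_force(),1))
grip(50,40); sleep(.2); line_to((p[0],p[1],140),rate=150)
look('e1',(540,-265,230),15); look('e2',(540,-265,230),-165)
move_joints([75.057,18.312,89.639,0,72.044,-1.146]); sleep(.2)
snap('scene','e3.png',scale=1.42);snap('top','e4.png',scale=1.42);print(get_time())
im=cv2.imread('pics/full_e3.png');cv2.imwrite('pics/e3z.png',cv2.resize(im[130:240,150:310],None,fx=5,fy=5,interpolation=2))
E
```

```text
[-2.2  1.8  6.9]
gap 18.206787470827354
gap 18.059841677789368 F [-0.4 -0.  -1.1]
touch True [ 619.5 -267.2   37.4] [0.5 0.3 3.6]
[-1.4  1.   5.9]
122.5333
```

View pics/e3.png

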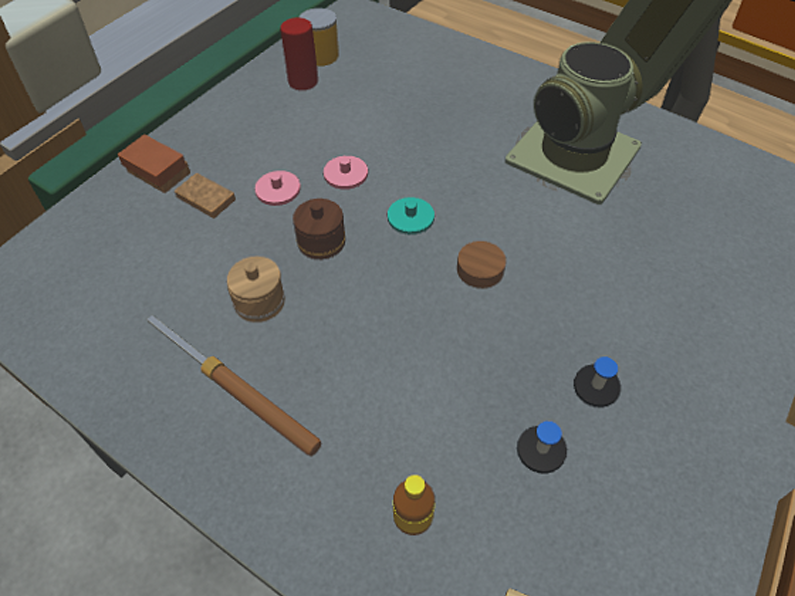

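View pics/e3z.png

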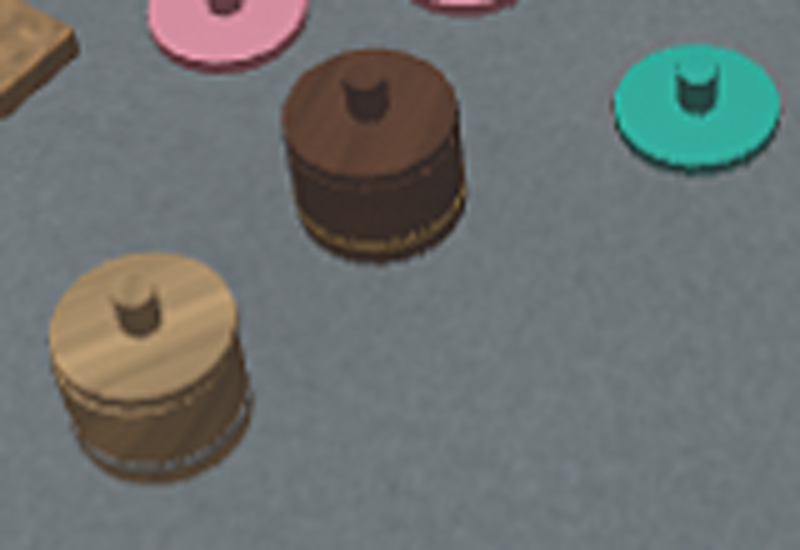

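View pics/e1.png

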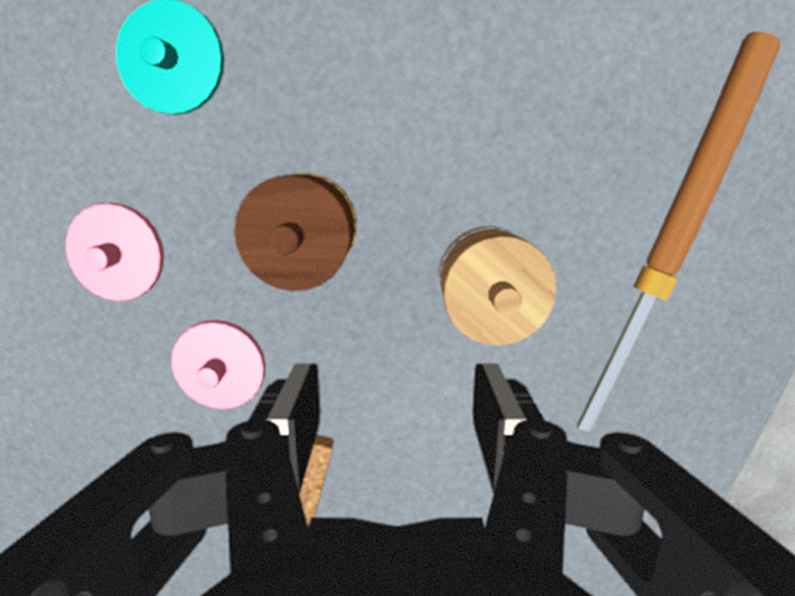

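View pics/e4.png

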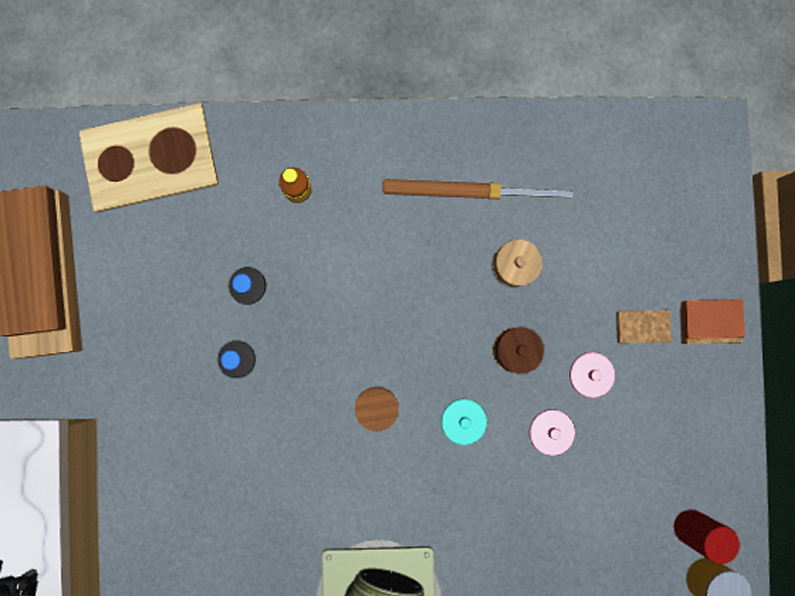

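The final views match the opening picture: lids flush at (319,215) and (255,275), bench clear of collars, bystanders unmoved. Handing in.

```bash
python3 -c "
from h import *
print(get_time()); close_job()"
```

```text
122.5333
the job is handed in; nothing more can be done
```

The job is done and handed in at 122.5 s of the 210 s limit. I stood both lids on the rests, put the one brass collar in the dark pot and the two steel collars in the pale pot, then set each lid back on its own pot.

- **Collars:** the wrist pictures before closing showed all three lying flat in the right pots. I found no others on the bench at the start or the end. One steel collar was knocked aside mid-run, and I re-measured it before picking it up.
- **Lids on the rests:** both stood knob up and level, within about 2 mm of the disc centres.
- **Lids back home:** both touched down within about 1 mm of the expected height. In the last scene, top and wrist pictures they look flush, with the pots upright and the oil bottle, gouge and bowl blank where they started. I judged the seating from the pictures and the touch height. I did not re-triangulate the knob heights.

**Disagreements:**
- **Missed first grasp:** my first try at the dark lid closed on nothing and moved nothing. The real fingertips sit about 32 mm short of the reported TCP, which I found by touching the bench lightly and then allowed for.
- **Edge heights:** heights taken from the lid flange and pot rim outlines read 7–13 mm low in the wrist views. I used the knob tops and known heights instead.
- **Scene and top cameras:** these two together read heights about 4–7 mm low.
- **Contact when gripping the collars:** I saw 4–6 N upward while closing on each one, probably the fingertips brushing the bench.

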